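Uncover the sample jars and sort them by height into their tray rows

TASK

Turn the clear cover on the round stand anticlockwise until its red lugs reach the slots, lift it off and stand it upright in the middle of the cork mat. Then move the three sample jars from the stand to the tray, each standing upright on the tray floor in the row that already holds a jar of the same height. Set things down rather than dropping them, tip no jar over, and leave the jars already in the tray and the other things on the desk where they are.

Things in the scene. Friction and masses are not known exactly. Their poses are not given: they have to be found in the camera images.
- stand: black round storage stand, 194 mm across, fixed, left or right on the desk; origin at the centre of its underside, z up. Floor 8 mm above the origin. At the rim two grey bayonet catches (curved overhangs, top at 21 mm). Two open slots face the stand's +x and -x; seen from above a red stop block lies just anticlockwise of each slot, an overhang just clockwise.
- stand_slot (a point): centre of the stand's +x slot, on the stand's floor, 80 mm from the stand's axis (the other slot is opposite); the slots are 36 degrees wide
- cover: clear bell cover, 148 mm across, 104 mm high, about 0.28 kg; origin at the centre of its lower rim, z up. Starts on the stand's floor over three jars, lugs under the overhangs with 3 mm height play, its yaw 0.7 to 1.1 rad clockwise (from above) of the stand's. Turns easily; at the stand's yaw (within 0.15 rad) it lifts straight off; stops end the turn 0.17 rad beyond. Raise 100 mm to clear the jars.
- cover_bar (a point): on the cover's axis, 120 mm above its rim, in the red bar handle on top: 74 mm long along the cover's x, 12 mm wide, from 104 to 134 mm above the rim
- cover_lug (a point): middle of the red lug on the cover's +x (its twin is on -x, both in line with the bar), at the lower rim: 23 mm wide, 5 mm thick, reaching 84 mm from the axis
- mat: square cork mat, 190 x 190 x 4 mm, fixed, near the middle; origin at the centre of its underside, top 4 mm above. The cover is to stand here.
- tray: wooden three-row tray, 180 mm (x) by 192 mm (y), fixed, across the mat from the stand; origin at the centre of its underside, z up. Floor at 5 mm, fences 6 mm wide up to 15 mm. Rows run along its x, centre lines at y = -62, 0, +62 mm, each 56 mm wide, 168 mm long. One jar already stands in each row about 50 mm to the +x side; the -x rest is free.
- jar_short: the short one of three look-alike cream sample jars with white caps that begin under the cover: 60 mm high, 32 mm across, the cap (top 18 mm) 34 mm across, about 64 g (varies). Origin at the centre of its underside, z up. The three jars stand upright about 44 mm from the stand's centre and 120 degrees apart, which one is where varies.
- jar_medium: the medium one of three look-alike cream sample jars with white caps that begin under the cover: 76 mm high, 32 mm across, the cap (top 18 mm) 34 mm across, about 70 g (varies). Origin at the centre of its underside, z up. The three jars stand upright about 44 mm from the stand's centre and 120 degrees apart, which one is where varies.
- jar_tall: the tall one of three look-alike cream sample jars with white caps that begin under the cover: 92 mm high, 32 mm across, the cap (top 18 mm) 34 mm across, about 76 g (varies). Origin at the centre of its underside, z up. The three jars stand upright about 44 mm from the stand's centre and 120 degrees apart, which one is where varies.
- first_short: the short jar already standing in a tray row, 60 mm high, otherwise the same as the sample jars; its row is the short row (which row varies). Origin at the centre of its underside. Leave it alone.
- first_medium: the medium jar already standing in a tray row, 76 mm high, otherwise the same as the sample jars; its row is the medium row (which row varies). Origin at the centre of its underside. Leave it alone.
- first_tall: the tall jar already standing in a tray row, 92 mm high, otherwise the same as the sample jars; its row is the tall row (which row varies). Origin at the centre of its underside. Leave it alone.
- dish: bystander: closed round glass dish, 93 mm across, 18 mm high; origin at the centre of its underside
- drop_bottle: bystander: small amber bottle, 40 mm across, 85 mm high; origin at the centre of its underside
- blue_cap: bystander: loose blue screw cap, 48 mm across, 16 mm high; origin at the centre of its underside
Things that resemble listed ones, but are neither listed nor needed, are in the scene too. Several things have the shape of the cover; the one meant has the colours described above.

How it is judged:
On the way, in this order (a step that is already met when the one before it is completed fails the run):
1. the cover is lifted clear of the stand (z of cover in the frame of stand above 0.06 m), for 0.1 s.
2. the cover stands upright on the cork mat, within 50 mm of its centre, released (horizontal distance between cover and mat below 0.05 m and z of cover in the frame of mat below 0.009 m and angle between cover's own z axis and vertical below 0.08 rad and linear speed of cover below 0.02 m/s and contact force between the fingers and cover below 0.2 N), for 0.2 s.
At the end, for the whole second after the job is handed in: Cover upright on the mat (within 50 mm of its centre, tilt under 0.08 rad); each sample jar upright (tilt under 0.08 rad) and at rest on the tray floor, in the row whose first jar has its height (within 20 mm of the row's centre line, inside the tray's ends); all released (all of step 2 and ((y of jar_short in the frame of tray between -0.082 and -0.042 m and y of first_short in the frame of tray between -0.082 and -0.042 m) or (y of jar_short in the frame of tray between -0.02 and 0.02 m and y of first_short in the frame of tray between -0.02 and 0.02 m) or (y of jar_short in the frame of tray between 0.042 and 0.082 m and y of first_short in the frame of tray between 0.042 and 0.082 m)) and x of jar_short in the frame of tray between -0.085 and 0.085 m and z of jar_short in the frame of tray between 0.002 and 0.009 m and angle between each of jar_short, jar_medium, jar_tall's own z axis and vertical below 0.08 rad and linear speed of each of jar_short, jar_medium, jar_tall below 0.02 m/s and ((y of jar_medium in the frame of tray between -0.082 and -0.042 m and y of first_medium in the frame of tray between -0.082 and -0.042 m) or (y of jar_medium in the frame of tray between -0.02 and 0.02 m and y of first_medium in the frame of tray between -0.02 and 0.02 m) or (y of jar_medium in the frame of tray between 0.042 and 0.082 m and y of first_medium in the frame of tray between 0.042 and 0.082 m)) and x of jar_medium in the frame of tray between -0.085 and 0.085 m and z of jar_medium in the frame of tray between 0.002 and 0.009 m and ((y of jar_tall in the frame of tray between -0.082 and -0.042 m and y of first_tall in the frame of tray between -0.082 and -0.042 m) or (y of jar_tall in the frame of tray between -0.02 and 0.02 m and y of first_tall in the frame of tray between -0.02 and 0.02 m) or (y of jar_tall in the frame of tray between 0.042 and 0.082 m and y of first_tall in the frame of tray between 0.042 and 0.082 m)) and x of jar_tall in the frame of tray between -0.085 and 0.085 m and z of jar_tall in the frame of tray between 0.002 and 0.009 m); the robot touches nothing.
It fails at once if a jar is tipped over (angle between any of jar_short, jar_medium, jar_tall's own z axis and vertical above 0.7 rad).
It fails at once if a jar or the cover is dropped (it falls freely, faster than 0.6 m/s) ((contact force between jar_short and anything else below 0.02 N and linear speed of jar_short above 0.6 m/s) or (contact force between jar_medium and anything else below 0.02 N and linear speed of jar_medium above 0.6 m/s) or (contact force between jar_tall and anything else below 0.02 N and linear speed of jar_tall above 0.6 m/s) or (contact force between cover and anything else below 0.02 N and linear speed of cover above 0.6 m/s)).
It fails at once if a jar that already stood in the tray is shifted more than 20 mm or tipped (distance of any of first_short, first_medium, first_tall from where it was at the start of the episode above 0.02 m or angle between any of first_short, first_medium, first_tall's own z axis and vertical above 0.4 rad).
It fails at once if the dish, the bottle or the blue cap is shifted more than 20 mm (distance of any of dish, drop_bottle, blue_cap from where it was at the start of the episode above 0.02 m).
It also fails if it takes over 72 s, if anything falls off the work surface, if the arm or the gripper's body presses on something with over 40 N, if the wrist force passes 120 N, or if a joint passes its speed limit or range.

ROBOT

A 7-joint arm with a two-finger parallel gripper is mounted at the origin on the work surface. World frame = base frame: x ahead of the robot, y to its left, z up, the work surface at z = 0. Lengths are in m, angles in rad, forces in N, time in s.
With the tool pointing down it reaches from about 0.35 to 0.9 m from the base axis. Payload 8.1 kg.
Tool frame: the origin (TCP) lies midway between the tips of the shut fingers; the grasp point (between the pads) lies 19 mm behind it (arm.pinch_z is the distance from the TCP to the grasp point, in m); z points along the fingers, y is the direction in which the jaws open and shut (so a half turn about z gives the same grasp; the last joint's range is limited). The gripper opens to 92 mm and grips with 3 to 60 N. Pads are 19 mm wide; open, the fingers measure 130 mm over their backs; the gripper's body (75 mm by 190 mm) begins 47 mm behind the grasp point.
Start: joints at [1.002, 0.434, 0.025, 1.573, -0.012, 1.134, -0.075], TCP at [0.281, -0.558, 0.227] pointing down, gripper open.
Joint ranges: [-2.62, 2.62], [-0.44, 2.09], [-1.27, 1.32], [0.08, 2.57], [-1.32, 4.46], [0.12, 2], [-2.74, 2.74]. Speed limits (rad/s): [2.22, 2.22, 3.01, 3.01, 3.14, 3.14, 3.14].

INTERFACE

Orientations are given as a rotation vector (axis times angle).
In Python, from cell import arm, eyes gives the robot as it stands.
- The arm moves only by the tool apply_moves, never from a script. Its argument "targets" is one flat list of numbers, 5 for each row, row after row: the closure, from 0 (fully open) to 1 (shut), then the shift along the tool's x, y, z each as a share of 40 cm, from -1 to 1, then the turn about the tool's z as a share of pi/2 rad, from -1 to 1. A call has 1 to 20 rows; each row shifts and turns the commanded pose from where the row before left it, along the tool's axes as they then stand; what a row does not reach is not made up. A row lasts 1/8 s, in which the tool goes at most 62.5 mm and 10.7 degrees, less where a joint would pass 70% of its speed; a pose out of reach is approached as far as the arm can. A call with a number of a shift or a turn outside -1 to 1 is refused whole. A call with a gripper value outside its range is refused whole. The fingers move at their own pace and stop on an object; "grip_force" is the grip in N (left out, the last holds). Time passes only in rows, so rows that do not move let the fingers close. It gives the time, the measured TCP pose, the force and the opening at its end, in the units of the state.
- arm.observe(): the state, without advancing time (a new reading comes with each control period).
- eyes.get_image(name): name is "scene" or "side" or "wrist"; returns the picture (420x560x3 uint8, red, green, blue); there is no depth.
- eyes.camera_params(name): a dict with "camera_matrix" (3x3 intrinsics, pixels), "xyz" and "attitude" of the camera in the world; the wrist camera has in their place "hand_eye" (4x4, takes a point from camera to tool coordinates, whose origin is the TCP and whose axes are the flange's). Camera axes: x right, y down, z forward; pixel columns grow to the right and rows downward; lengths in m; the calibration is good to about 2 mm. A picture is of the moment at which its call begins: read the wrist's pose just before it. camera_params takes no time and is no camera call.
- arm.sign_off(): hands the job in, once; it reports no verdict.
The state is a dict: "clock": time; "joints": joint angles; "dq": joint speeds; "joint_efforts": joint torques, N m; "position": TCP position; "ee_rot": TCP orientation; "force": force on the tool from outside, world axes, zero at the start; "ft_torque": the same for the moment, N m; "width": opening from 0.0 (shut) to 1.0 (fully open).
Only numpy, scipy, OpenCV 4.12 (cv2) and the standard library are available. Lean on these libraries where they do the work, as an engineer would, in place of code of your own. Each camera call takes 0.05 s, during which the arm holds its last target.

## Working session

There is one attempt and no reset: what is moved stays moved. The work goes in short steps, Python scripts to look and compute and a tool call to move; the robot and the scene stay as the last step left them, time stands still between calls to the robot, and variables do not carry over. Pictures are saved under pics/ and viewed, and the job is handed in when it is done.

Besides the shell and the picture viewer there is one more tool, called after "Emit:" by a JSON object that holds its "fn" and its "kwargs". apply_moves: Moves the arm, as the interface text tells. Its arguments: {"type":"object","properties":{"targets":{"type":"array"},"grip_force":{"type":"number"}},"required":["targets"]}

```bash
ls; mkdir -p pics; python3 - <<'E'
from cell import arm, eyes
import cv2
print(arm.observe(), arm.pinch_z)
for n in ["scene","side","wrist"]:
    p=eyes.camera_params(n); print(n,p)
    cv2.imwrite(f"pics/{n}0.png",eyes.get_image(n)[:,:,::-1])
E
```

```text
pics
{'clock': 0.0, 'joints': array([ 1.00240416,  0.43524473,  0.02493817,  1.57408701, -0.01162048,
        1.13396877, -0.07508146]), 'dq': array([-1.26371683e-03,  2.72624854e-04,  4.61327324e-04,  5.18087683e-04,
       -2.42146647e-04,  1.38726957e-03, -1.51620117e-05]), 'joint_efforts': array([ 2.22866795e-03, -6.67850661e+01,  9.86229032e-01, -3.14456749e+01,
       -6.03109784e-02,  4.27718216e-02,  2.29031002e-04]), 'position': array([ 0.28045639, -0.55798335,  0.22593493]), 'ee_rot': array([-3.05533473e+00, -7.24680699e-01,  7.32327932e-04]), 'force': array([-0.21894314,  0.49235729, -0.7575456 ]), 'ft_torque': array([-0.00781454,  0.01463062,  0.00498957]), 'width': 1.000469916763322} 0.0188
scene {'camera_matrix': array([[389.75613461,   0.        , 278.43199657],
       [  0.        , 389.75613461, 205.95936328],
       [  0.        ,   0.        ,   1.        ]]), 'xyz': array([1.14564537, 0.6438182 , 0.85514033]), 'attitude': array([-1.09404034, -2.36157897,  1.07882461])}
side {'camera_matrix': array([[403.58613273,   0.        , 275.63015182],
       [  0.        , 403.58613273, 214.96804423],
       [  0.        ,   0.        ,   1.        ]]), 'xyz': array([ 0.95983929, -0.62379425,  0.79720824]), 'attitude': array([-2.19648939, -0.62338027,  0.30218588])}
wrist {'camera_matrix': array([[326.95931535,   0.        , 274.87259001],
       [  0.        , 326.95931535, 207.27305768],
       [  0.        ,   0.        ,   1.        ]]), 'hand_eye': array([[ 5.41145517e-04, -9.50277013e-01, -3.11405372e-01,
         8.50383132e-02],
       [ 9.99999026e-01,  1.13503964e-04,  1.39138506e-03,
        -9.92234185e-04],
       [-1.28685549e-03, -3.11405822e-01,  9.50276148e-01,
        -1.58951088e-01],
       [ 0.00000000e+00,  0.00000000e+00,  0.00000000e+00,
         1.00000000e+00]])}
```

View pics/scene0.png

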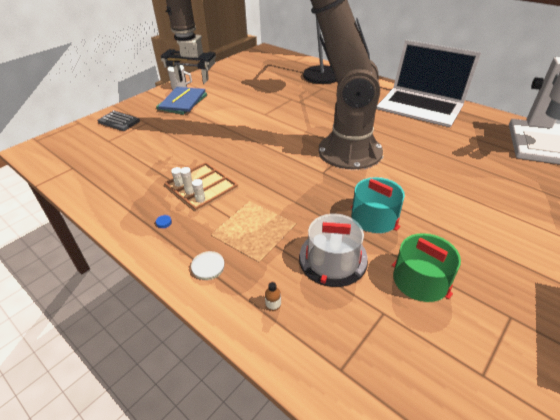

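View pics/side0.png

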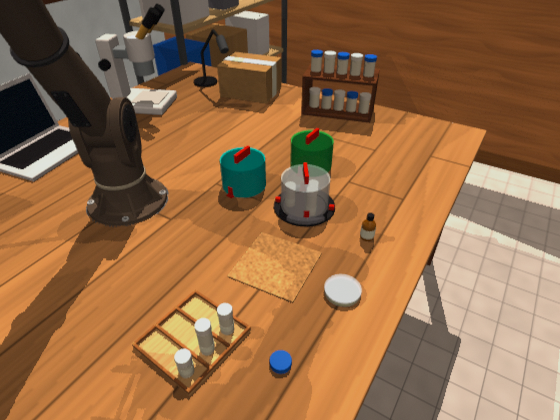

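View pics/wrist0.png

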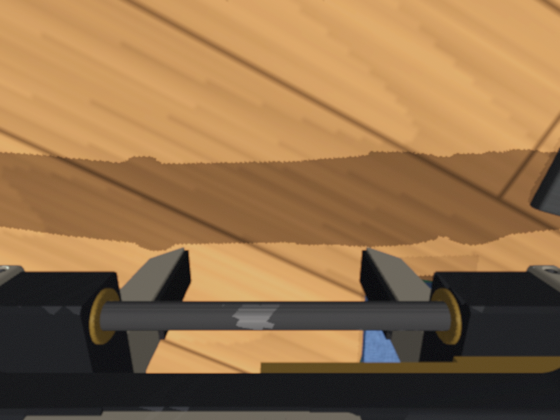

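The scene picture shows the clear cover on the black stand at about (335,250), the mat at (255,230) and the tray at (202,185). In the side view they are at (305,195), (277,265) and (192,345). The teal and green covers are decoys.

```bash
cat > h.py <<'E'
import numpy as np, cv2
from cell import arm, eyes
from scipy.spatial.transform import Rotation as R
class Cam:
    def __init__(s,n,st=None):
        p=eyes.camera_params(n); s.K=p["camera_matrix"]
        if n=="wrist":
            T=np.eye(4);T[:3,:3]=R.from_rotvec(st["ee_rot"]).as_matrix();T[:3,3]=st["position"]
            M=T@p["hand_eye"]; s.R=M[:3,:3]; s.t=M[:3,3]
        else: s.R=R.from_rotvec(p["attitude"]).as_matrix(); s.t=p["xyz"]
    def ray(s,uv):
        d=s.R@np.linalg.solve(s.K,[uv[0],uv[1],1.]); return s.t,d/np.linalg.norm(d)
    def plane(s,uv,z):
        o,d=s.ray(uv); return o+d*(z-o[2])/d[2]
    def proj(s,X):
        q=s.K@(s.R.T@(np.asarray(X,float)-s.t)); return q[:2]/q[2]
def tri(rays):
    A=np.zeros((3,3));b=np.zeros(3)
    for o,d in rays:
        P=np.eye(3)-np.outer(d,d);A+=P;b+=P@o
    X=np.linalg.solve(A,b); return X,[np.linalg.norm((np.eye(3)-np.outer(d,d))@(X-o)) for o,d in rays]
def crop(img,x,y,w,h,k,name):
    c=cv2.resize(img[y:y+h,x:x+w],None,fx=k,fy=k,interpolation=cv2.INTER_CUBIC); cv2.imwrite(name,c[:,:,::-1])
E
python3 - <<'E'
from h import *
s=Cam("scene");d=Cam("side")
a=cv2.imread("pics/scene0.png")[:,:,::-1];b=cv2.imread("pics/side0.png")[:,:,::-1]
def red(im): 
    i=im.astype(int); return ((i[:,:,0]>150)&(i[:,:,1]<60)&(i[:,:,2]<60)).astype(np.uint8)
for n,im in(("s",a),("d",b)):
    k,l,st,c=cv2.connectedComponentsWithStats(red(im))
    for i in range(1,k):
        if st[i,4]>4: print(n,st[i],c[i].round(1))
print(s.plane((334,258),0),d.plane((305,205),0))
print("mat",s.plane((255,230),.004),d.plane((277,265),.004))
print("tray",s.plane((202,185),.005),d.plane((192,345),.005))
crop(a,280,190,120,110,6,"pics/s1.png");crop(b,255,150,100,90,6,"pics/d1.png")
crop(a,150,150,150,110,5,"pics/s2.png");crop(b,120,280,140,110,5,"pics/d2.png")
E
```

```text
s [370 181  21  10  23] [379.8 185.1]
s [323 225  27   6  50] [336.2 226.6]
s [395 224   3   6   8] [395.8 226.4]
s [419 241  13   7  14] [424.7 243.6]
s [433 248  13   9  16] [439.6 251.6]
s [393 263   2   3   5] [393.6 264.2]
s [321 277   6   4  12] [323.3 278.9]
s [446 291   4   7  11] [447.6 294.6]
d [307 128  12  10  38] [312.4 132.1]
d [235 146  14  11  38] [241.  150.9]
d [303 162   6  15  53] [305.6 169.4]
d [275 197   5   3  10] [277.4 197.7]
d [329 204   5   3  13] [331.  205.2]
[0.49604582 0.26673968 0.        ] [0.50251867 0.2765358  0.        ]
mat [0.56102136 0.0167015  0.004     ] [0.56508183 0.0062701  0.004     ]
tray [ 0.51811876 -0.28174627  0.005     ] [ 0.53181275 -0.29793507  0.005     ]
```

View pics/s1.png

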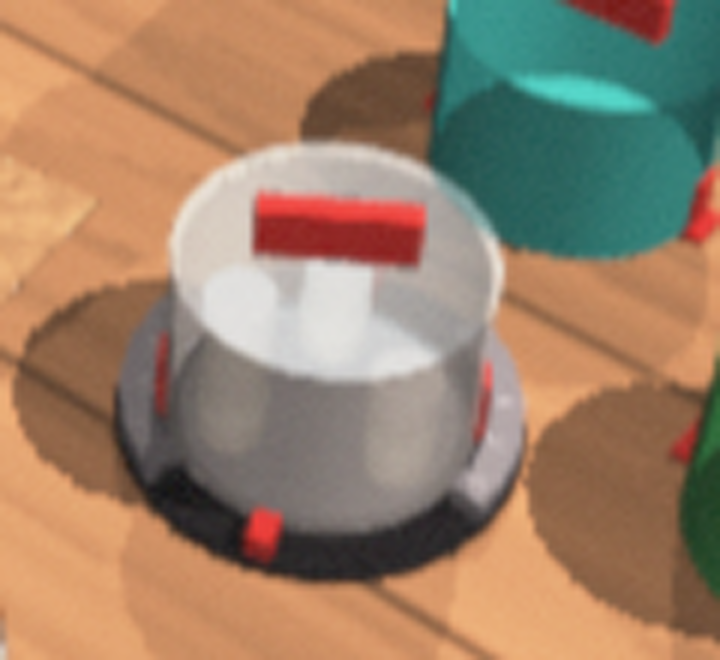

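View pics/d1.png

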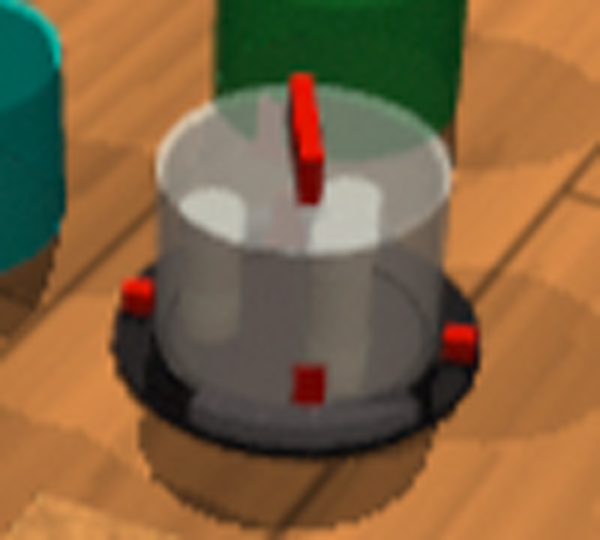

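View pics/s2.png

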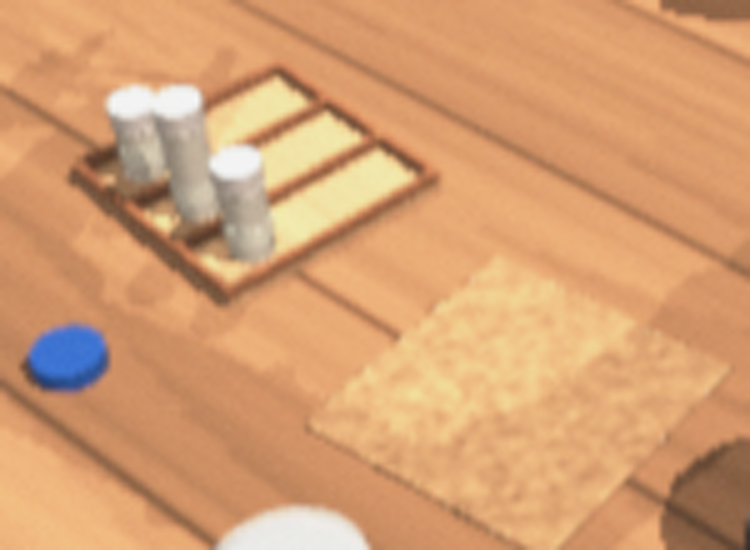

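View pics/d2.png

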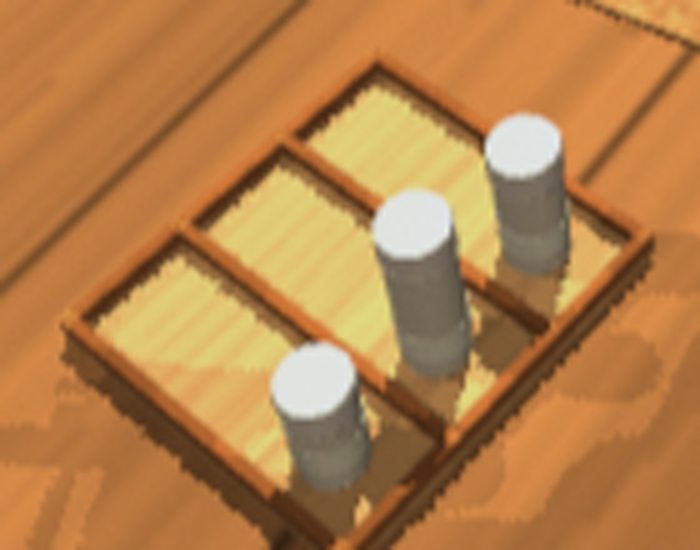

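```bash
cat >> h.py <<'E'
def red(im,lo=120):
    i=im.astype(int); return ((i[:,:,0]>lo)&(i[:,:,1]<70)&(i[:,:,2]<70)).astype(np.uint8)
def plan(st,target,dyaw=0):
    """tool-frame shares to go to world target"""
    T=R.from_rotvec(st["ee_rot"]).as_matrix(); v=T.T@(np.asarray(target)-st["position"]); return v/0.4
def yawx(st):
    T=R.from_rotvec(st["ee_rot"]).as_matrix(); return np.arctan2(T[1,0],T[0,0])
E
python3 - <<'E'
from h import *
s=Cam("scene");d=Cam("side")
a=cv2.imread("pics/scene0.png")[:,:,::-1];b=cv2.imread("pics/side0.png")[:,:,::-1]
s1=d.plane((277.4,197.7),.019);s2=d.plane((331.0,205.6),.019);s3=s.plane((323.3,278.5),.019)
print("stops",s1,s2,s3,"mid",(s1+s2)/2,"sep",np.linalg.norm(s1-s2),np.degrees(np.arctan2(*(s2-s1)[1::-1])))
# cover top rim from crops
L=s.plane((280+170/6,190+245/6),.112);Rr=s.plane((280+503/6,190+270/6),.112)
print("rim",(L+Rr)/2,np.linalg.norm(L-Rr))
L=d.plane((255+155/6,150+170/6),.112);Rr=d.plane((255+452/6,150+175/6),.112)
print("rim",(L+Rr)/2,np.linalg.norm(L-Rr))
p=d.plane((255+303/6,150+78/6),.142);q=d.plane((255+311/6,150+152/6),.142)
print("bar side",p,q,(p+q)/2,np.linalg.norm(p-q),np.degrees(np.arctan2(*(p-q)[1::-1])))
p=s.plane((280+258/6,190+195/6),.142);q=s.plane((280+426/6,190+206/6),.142)
print("bar scene",p,q,(p+q)/2,np.linalg.norm(p-q),np.degrees(np.arctan2(*(q-p)[1::-1])))
# mat corners
C=[(150+498/5,150+255/5),(150+730/5,150+372/5),(150+565/5,150+550/5),(150+308/5,150+427/5)]
P=np.array([s.plane(c,.004) for c in C]);print("mat",P.mean(0),np.linalg.norm(P-np.roll(P,1,0),axis=1))
# tray corners side (fence top)
C=[(120+378/5,280+60/5),(120+655/5,280+238/5),(120+66/5,280+322/5)]
P=np.array([d.plane(c,.015) for c in C]);print("tray side",P,(P[1]+P[2])/2,np.linalg.norm(P[1]-P[0]),np.linalg.norm(P[2]-P[0]))
C=[(150+437/5,150+178/5),(150+278/5,150+67/5),(150+225/5,150+293/5),(150+75/5,150+175/5)]
P=np.array([s.plane(c,.015) for c in C]);print("tray scene",P,P.mean(0))
print(yawx(arm.observe()), plan(arm.observe(),[.5,.272,.33]))
E
```

```text
stops [0.42065935 0.2423012  0.019     ] [0.58351607 0.29427446 0.019     ] [0.58776403 0.29431575 0.019     ] mid [0.50208771 0.26828783 0.019     ] sep 0.17094891780385169 17.699698985189258
rim [0.50585883 0.26983456 0.112     ] 0.1463476326142096
rim [0.50774968 0.26115425 0.112     ] 0.14678912661207055
bar side [0.48779971 0.29502142 0.142     ] [0.5224981  0.23945536 0.142     ] [0.5051489  0.26723839 0.142     ] 0.06551003587223585 121.98283237607184
bar scene [0.521536   0.23721654 0.142     ] [0.48080785 0.29739595 0.142     ] [0.50117192 0.26730624 0.142     ] 0.07266597727899254 124.08931118625632
mat [0.55772464 0.01368045 0.004     ] [0.1911478  0.19091438 0.17411972 0.18939975]
tray side [[ 0.44688279 -0.18453384  0.015     ]
 [ 0.62190595 -0.19765384  0.015     ]
 [ 0.42621134 -0.3686444   0.015     ]] [ 0.52405864 -0.28314912  0.015     ] 0.17551421827752603 0.18526739067732828
tray scene [[ 0.44936234 -0.17233096  0.015     ]
 [ 0.43088665 -0.3602058   0.015     ]
 [ 0.62177987 -0.19373409  0.015     ]
 [ 0.60811115 -0.37202237  0.015     ]] [ 0.527535   -0.27457331  0.015     ]
0.4657796542897191 [ 1.4223111  -1.60804042 -0.25790586]
```

Side and scene views agree: stand centre is about (0.502, 0.268), the bar lies along about 123°, and the stops along about 17.7°. That puts the stand yaw near 174°, so the turn is about +51°. Next I move to hover over the cover.

Emit:
{"fn": "apply_moves", "kwargs": {"targets": [0, 0.071, -0.08, -0.013, 0, 0, 0.071, -0.08, -0.013, 0, 0, 0.071, -0.08, -0.013, 0, 0, 0.071, -0.08, -0.013, 0, 0, 0.071, -0.08, -0.013, 0, 0, 0.071, -0.08, -0.013, 0, 0, 0.071, -0.08, -0.013, 0, 0, 0.071, -0.08, -0.013, 0, 0, 0.071, -0.08, -0.013, 0, 0, 0.071, -0.08, -0.013, 0, 0, 0.071, -0.08, -0.013, 0, 0, 0.071, -0.08, -0.013, 0, 0, 0.071, -0.08, -0.013, 0, 0, 0.071, -0.08, -0.013, 0, 0, 0.071, -0.08, -0.013, 0, 0, 0.071, -0.08, -0.013, 0, 0, 0.071, -0.08, -0.013, 0, 0, 0.071, -0.08, -0.013, 0, 0, 0.071, -0.08, -0.013, 0, 0, 0.071, -0.08, -0.013, 0]}}

```text
clock: 2.65
position: [0.501, 0.2696, 0.3306]
ee_rot: [3.057, 0.724, -0.001]
force: [0.4, -0.6, 0.5]
width: 1.002
```

Emit:
{"fn": "apply_moves", "kwargs": {"targets": [0, 0, 0, 0, -0.107, 0, 0, 0, 0, -0.107, 0, 0, 0, 0, -0.107, 0, 0, 0, 0, -0.107, 0, 0, 0, 0, -0.107, 0, 0, 0, 0, -0.107, 0, 0, 0, 0, -0.107, 0, 0, 0, 0, -0.107, 0, 0, 0, 0, -0.107, 0, 0, 0, 0, -0.107, 0, 0, 0, 0, 0]}}

```text
clock: 4.03
position: [0.5008, 0.2682, 0.3303]
ee_rot: [-1.501, -2.759, 0.001]
force: [-0.4, -0.2, 0.8]
width: 1.002
```

```bash
python3 - <<'E'
from h import *
st=arm.observe();print(np.degrees(yawx(st)),st["joints"].round(3))
w=Cam("wrist",st);im=eyes.get_image("wrist");cv2.imwrite("pics/w1.png",im[:,:,::-1])
k,l,S,c=cv2.connectedComponentsWithStats(red(im))
for i in range(1,k):
    if S[i,4]>8: print(S[i],c[i].round(1),w.plane(c[i],.015).round(4),w.plane(c[i],.142).round(4))
E
```

```text
122.91180286335128 [ 0.044  0.414 -0.91   1.497  0.328  1.391 -0.309]
[146   8  25  18 151] [160.3  15.6] [0.2751 0.3463 0.015 ] [0.3232 0.3448 0.142 ]
[269  18  11   9  35] [274.2  22.2] [0.4016 0.4194 0.015 ] [0.4158 0.3982 0.142 ]
[ 63  21  45  73 966] [82.4 56.3] [0.2099 0.2474 0.015 ] [0.2754 0.2723 0.142 ]
[264  21  18  19 142] [272.3  31.1] [0.4051 0.4094 0.015 ] [0.4184 0.391  0.142 ]
[268 108  16   3  39] [275.5 108.8] [0.4612 0.3307 0.015 ] [0.4594 0.3333 0.142 ]
[213 141   9  11  61] [216.1 146. ] [0.4173 0.2413 0.015 ] [0.4273 0.2678 0.142 ]
[272 147  10  68 604] [276.7 179.4] [0.5174 0.2474 0.015 ] [0.5006 0.2723 0.142 ]
```

View pics/w1.png

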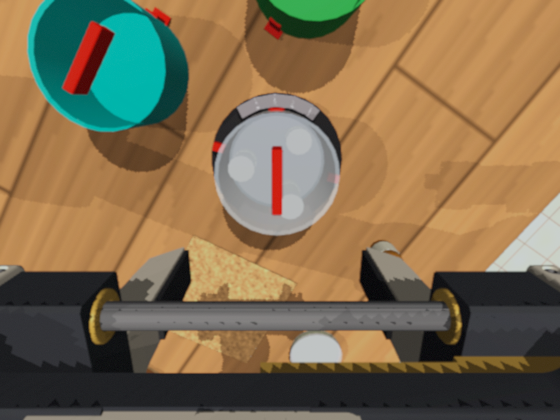

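The bar lies straight along image columns 272–281, rows 147–214, so it is parallel to tool x. I check its angle and centre precisely.

```bash
python3 - <<'E'
from h import *
st=arm.observe();w=Cam("wrist",st)
im=cv2.imread("pics/w1.png")[:,:,::-1]
m=red(im);m[:, :260]=0;m[:,300:]=0;m[:130]=0
ys,xs=np.nonzero(m)
pt=[]
for r in (150,210):
    c=xs[abs(ys-r)<4].mean(); pt.append(w.plane((c,r),.142)); print(c,r,xs[abs(ys-r)<4].min(),xs[abs(ys-r)<4].max())
print(pt,np.degrees(np.arctan2(*(pt[0]-pt[1])[1::-1])))
a=w.plane((276.7,147),.142);b=w.plane((276.7,214.5),.142);print(a,b,(a+b)/2,np.linalg.norm(a-b))
# cover rim outline: top plane circle extremes
for l,r,row in((215,341,172),):
    a=w.plane((l,row),.112);b=w.plane((r,row),.112);print((a+b)/2,np.linalg.norm(a-b))
t=[*((pt[0]+pt[1])/2)[:2],.116]; print(plan(st,[.503,.269,.116]))
E
```

```text
276.57142857142856 150 272 281
276.3448275862069 210 272 280
[array([0.48318701, 0.29905731, 0.142     ]), array([0.51933508, 0.24268624, 0.142     ])] 122.67011201584418
[0.48159136 0.30177466 0.142     ] [0.52257544 0.2384097  0.142     ] [0.5020834  0.27009218 0.142     ] 0.07546398879040656
[0.50099165 0.27479623 0.112     ] 0.14783434465142187
[-0.00158282  0.00593107  0.53602856]
```

Emit:
{"fn": "apply_moves", "kwargs": {"targets": [0, 0, 0.003, 0.06, 0, 0, 0, 0, 0.09, 0, 0, 0, 0, 0.1, 0, 0, 0, 0, 0.1, 0, 0, 0, 0, 0.09, 0, 0, 0, 0, 0.06, 0, 0, 0, 0, 0.035, 0, 0, 0, 0, 0, 0, 1, 0, 0, 0, 0, 1, 0, 0, 0, 0, 1, 0, 0, 0, 0, 1, 0, 0, 0, 0, 1, 0, 0, 0, 0, 1, 0, 0, 0, 0], "grip_force": 25}}

```text
clock: 5.82
position: [0.5018, 0.2691, 0.1167]
ee_rot: [1.499, 2.761, -0.0]
force: [0.1, 0.1, -0.3]
width: 0.399
```

Emit:
{"fn": "apply_moves", "kwargs": {"targets": [1, 0, 0, 0, 0, 1, 0, 0, 0, 0, 1, 0, 0, 0, 0, 1, 0, 0, 0, 0, 1, 0, 0, 0, 0]}}

```text
clock: 6.45
position: [0.5017, 0.269, 0.1165]
ee_rot: [-1.499, -2.761, 0.001]
force: [-0.1, -0.1, -2.4]
width: 0.132
```

Emit:
{"fn": "apply_moves", "kwargs": {"targets": [1, 0, 0, 0, -0.05, 1, 0, 0, 0, -0.075, 1, 0, 0, 0, -0.075, 1, 0, 0, 0, -0.075, 1, 0, 0, 0, -0.075, 1, 0, 0, 0, -0.075, 1, 0, 0, 0, -0.075, 1, 0, 0, 0, -0.05, 1, 0, 0, 0, -0.025, 1, 0, 0, 0, 0]}}

```text
clock: 7.7
position: [0.5018, 0.269, 0.1166]
ee_rot: [-0.145, -3.138, 0.0]
force: [-0.7, -0.4, -1.6]
width: 0.132
```

```bash
python3 - <<'E'
from h import *
st=arm.observe();print(np.degrees(yawx(st)),st["position"],st["force"],st["ft_torque"])
s=Cam("scene");d=Cam("side")
for n,C in(("scene",s),("side",d)):
    im=eyes.get_image(n)
    if n=="scene": crop(im,280,190,120,110,6,"pics/s3.png")
    else: crop(im,255,150,100,90,6,"pics/d3.png")
    k,l,S,c=cv2.connectedComponentsWithStats(red(im))
    for i in range(1,k):
        if S[i,4]>4: print(n,S[i],c[i].round(1),C.plane(c[i],.015).round(3))
E
```

```text
174.69306913244188 [0.50176538 0.26903662 0.1165899 ] [-0.72843094 -0.35817047 -1.55844473] [ 0.07823384 -0.18996705  0.01700132]
scene [369 181  23  16 170] [380.  188.1] [0.151 0.215 0.015]
scene [394 221   5   9  26] [396.  225.5] [0.28  0.344 0.015]
scene [326 224  10  15  67] [330.2 231.5] [0.428 0.205 0.015]
scene [417 240  30  22 249] [431.4 250.4] [0.307 0.47  0.015]
scene [392 261   4   6  13] [393.6 263.9] [0.42  0.412 0.015]
scene [311 264   8  13  60] [315.  270.3] [0.577 0.259 0.015]
scene [321 276   6   7  33] [323.3 278.8] [0.586 0.293 0.015]
scene [446 289   5  10  25] [447.9 294.2] [0.422 0.566 0.015]
side [375  70   4   3  10] [376.2  71. ] [0.285 1.454 0.015]
side [334  74   2   4   7] [334.4  75.6] [0.124 1.283 0.015]
side [346  75   3   5  10] [347.4  77. ] [0.189 1.299 0.015]
side [360  76   3   5   7] [360.9  77.4] [0.25  1.329 0.015]
side [234 146  16  11  50] [241.1 151.1] [0.15  0.421 0.015]
side [275 196   6   5  19] [277.5 197.9] [0.419 0.246 0.015]
side [329 204   6   4  21] [331.4 205.3] [0.582 0.301 0.015]
side [372 221   3   4   7] [373.3 222.4] [0.723 0.292 0.015]
side [167 372  10   8  15] [171.6 376.1] [ 0.549 -0.379  0.015]
```

View pics/s3.png

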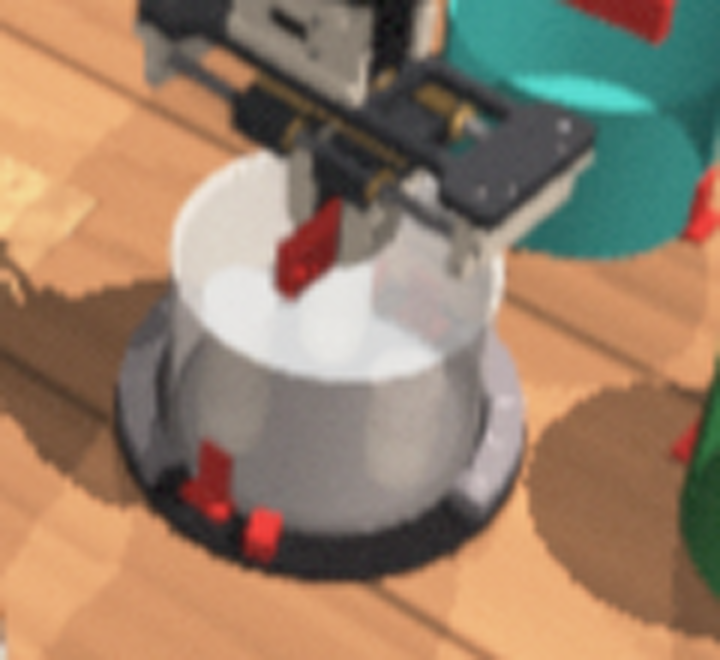

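View pics/d3.png

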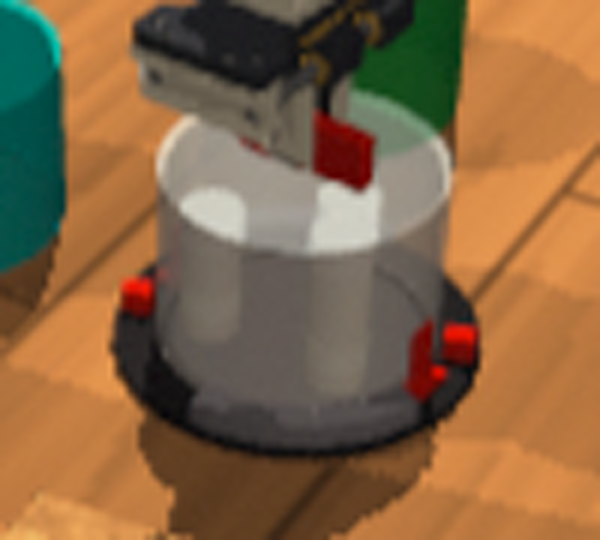

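The lug at (212,490) in the scene crop sits in the slot, between the overhang's end at (170,475) and the stop at (262,535). Next comes a small extra turn and a gentle test lift.

Emit:
{"fn": "apply_moves", "kwargs": {"targets": [1, 0, 0, 0, -0.015, 1, 0, 0, -0.01, 0, 1, 0, 0, -0.01, 0, 1, 0, 0, -0.01, 0, 1, 0, 0, -0.01, 0, 1, 0, 0, 0, 0]}}

```text
clock: 8.55
position: [0.502, 0.2693, 0.1331]
ee_rot: [0.107, 3.139, 0.0]
force: [-0.3, -0.2, -2.4]
width: 0.134
```

Emit:
{"fn": "apply_moves", "kwargs": {"targets": [1, 0, 0, -0.03, 0, 1, 0, 0, -0.05, 0, 1, 0, 0, -0.05, 0, 1, 0, 0, -0.05, 0, 1, 0, 0, -0.05, 0, 1, 0, 0, -0.05, 0, 1, 0, 0, -0.03, 0, 1, 0, 0, 0, 0]}}

```text
clock: 9.55
position: [0.5021, 0.2694, 0.2576]
ee_rot: [0.108, 3.139, 0.001]
force: [0.4, -0.0, -2.8]
width: 0.128
```

```bash
python3 - <<'E'
from h import *
st=arm.observe();print(np.degrees(yawx(st)),st["position"],st["force"])
d=Cam("side");s=Cam("scene")
im=eyes.get_image("side");cv2.imwrite("pics/d4.png",im[:,:,::-1])
im=cv2.imread("pics/side0.png")[:,:,::-1];crop(im,220,225,110,80,6,"pics/d5.png")
E
```

```text
176.07656734099808 [0.50205606 0.26944739 0.25756599] [ 0.43388728 -0.00485316 -2.75039141]
```

View pics/d4.png

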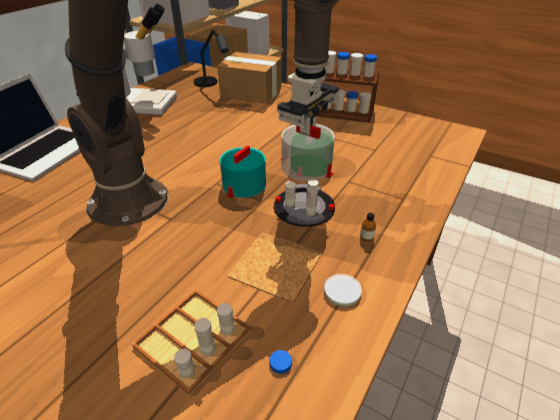

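View pics/d5.png

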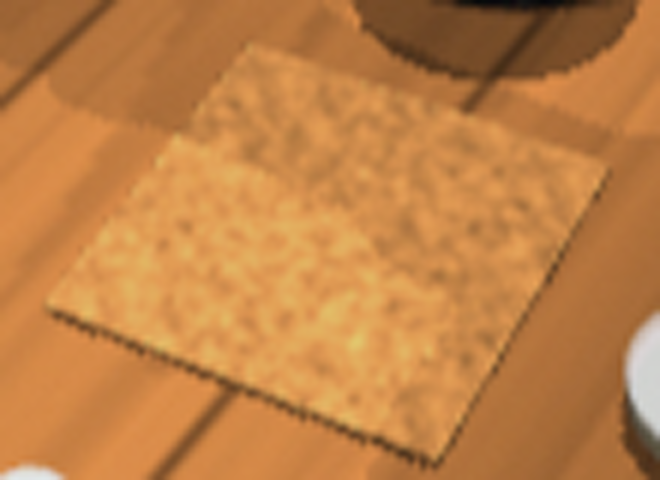

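The cover hangs clear of the stand and all three jars are still standing. I get the mat centre from its corners in the side crop: (255,42), (608,165), (436,462), (48,305).

```bash
python3 - <<'E'
from h import *
d=Cam("side")
P=np.array([d.plane((220+x/6,225+y/6),.004) for x,y in((255,42),(608,165),(436,460),(48,303))]);print(P.round(4),P.mean(0),np.linalg.norm(P-np.roll(P,1,0),axis=1))
print(plan(arm.observe(),[.562,.010,.2576]),plan(arm.observe(),[.562,.010,.114]))
E
```

```text
[[ 0.4599  0.0958  0.004 ]
 [ 0.6447  0.1101  0.004 ]
 [ 0.6617 -0.0773  0.004 ]
 [ 0.4758 -0.0921  0.004 ]] [0.56052398 0.00912057 0.004     ] [0.18849492 0.18541725 0.1881183  0.18653688]
[-0.19438489 -0.63575748 -0.00211165] [-0.19431149 -0.63569837  0.35688834]
```

Emit:
{"fn": "apply_moves", "kwargs": {"targets": [1, -0.01, -0.03, 0, 0, 1, -0.02, -0.06, 0, 0, 1, -0.02, -0.07, 0, 0, 1, -0.02, -0.07, 0, 0, 1, -0.02, -0.07, 0, 0, 1, -0.02, -0.07, 0, 0, 1, -0.02, -0.07, 0, 0, 1, -0.02, -0.07, 0, 0, 1, -0.02, -0.06, 0, 0, 1, -0.01, -0.04, 0, 0, 1, -0.01, -0.025, 0, 0, 1, 0, 0, 0.05, 0, 1, 0, 0, 0.08, 0, 1, 0, 0, 0.08, 0, 1, 0, 0, 0.07, 0, 1, 0, 0, 0.04, 0, 1, 0, 0, 0.02, 0, 1, 0, 0, 0.01, 0, 1, 0, 0, 0, 0]}}

```text
clock: 11.98
position: [0.5606, 0.0107, 0.1172]
ee_rot: [0.107, 3.139, 0.0]
force: [0.3, -0.6, -2.3]
width: 0.13
```

Emit:
{"fn": "apply_moves", "kwargs": {"targets": [1, 0, 0, 0.005, 0, 1, 0, 0, 0.005, 0, 1, 0, 0, 0.002, 0, 1, 0, 0, 0, 0]}}

```text
clock: 12.48
position: [0.5604, 0.0105, 0.1125]
ee_rot: [0.107, 3.139, -0.001]
force: [-2.5, -1.9, 4.7]
width: 0.125
```

The force has gone from −2.3 N to +4.7 N, so the cover is on the mat. I release, rise, and look.

Emit:
{"fn": "apply_moves", "kwargs": {"targets": [0, 0, 0, 0, 0, 0, 0, 0, 0, 0, 0, 0, 0, 0, 0, 0, 0, 0, 0, 0, 0, 0, 0, 0, 0, 0, 0, 0, -0.04, 0, 0, 0, 0, -0.08, 0, 0, 0, 0, -0.12, 0, 0, 0, 0, -0.12, 0, 0, 0, 0, -0.12, 0, 0, 0, 0, -0.04, 0, 0, 0, 0, 0, 0]}}

```text
clock: 13.98
position: [0.5605, 0.0109, 0.3211]
ee_rot: [0.107, 3.138, -0.0]
force: [-0.5, 0.2, -1.3]
width: 1.001
```

```bash
python3 - <<'E'
from h import *
st=arm.observe();print(np.degrees(yawx(st)),st["position"],st["joints"].round(2))
im=eyes.get_image("side");cv2.imwrite("pics/d6.png",im[:,:,::-1]);crop(im,255,150,100,90,6,"pics/d7.png")
im=eyes.get_image("scene");crop(im,200,140,190,150,4,"pics/s6.png")
E
```

```text
176.0855553640078 [0.56054136 0.010863   0.32109708] [ 0.66  0.5  -1.18  1.52  0.47  1.42  0.96]
```

View pics/d6.png

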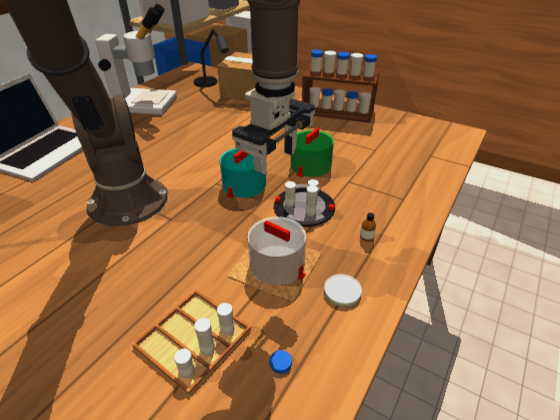

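View pics/d7.png

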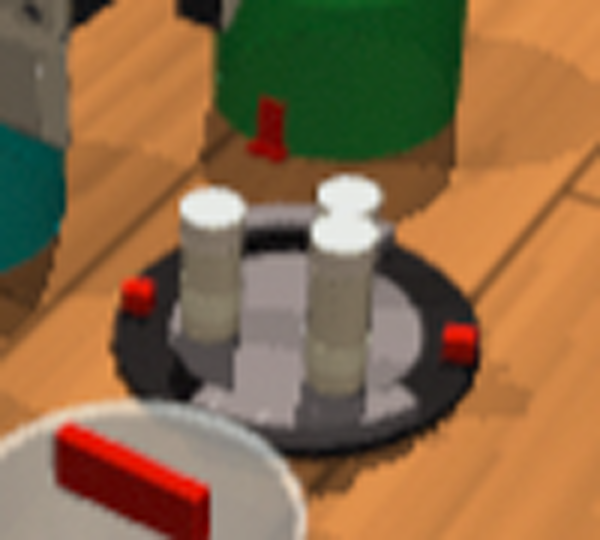

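View pics/s6.png

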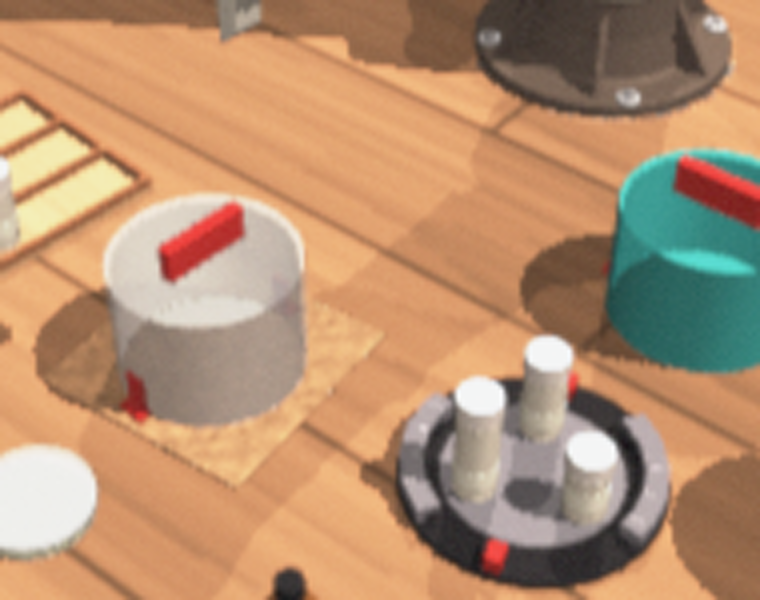

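The cover stands upright on the mat. The jars left on the stand are tall nearest the mat, medium towards the robot and short at the back. I triangulate all the jar tops across both views to check the heights and rows.

```bash
python3 - <<'E'
from h import *
s=Cam("scene");d=Cam("side")
f=lambda x,y:(200+x/4,140+y/4); g=lambda x,y:(255+x/6,150+y/6)
f2=lambda x,y:(150+x/5,150+y/5); g2=lambda x,y:(120+x/5,280+y/5)
for n,a,b in(("tall",f(479,398),g(343,234)),("med",f(548,355),g(212,208)),("short",f(592,451),g(350,196)),
 ("row+y",f2(238,163),g2(523,145)),("row0",f2(180,102),g2(413,224)),("row-y",f2(131,103),g2(315,380))):
    X,e=tri([s.ray(a),d.ray(b)]); print(n,X.round(4),np.round(e,4))
E
```

```text
tall [0.5405 0.2435 0.0974] [0.0004 0.0004]
med [0.4641 0.2478 0.082 ] [0.0004 0.0004]
short [0.5082 0.3143 0.0664] [0.0006 0.0006]
row+y [ 0.573 -0.223  0.078] [0.0001 0.0001]
row0 [ 0.5663 -0.2867  0.0933] [0.0006 0.0006]
row-y [ 0.5643 -0.3502  0.0626] [0.0002 0.0002]
```

The triangulated heights fit, with z reading about 3 mm low: the +y tray row (y≈−0.223) is medium, the middle row tall and the −y row short. I rotate so the jaws lie along the tray's x, then go to the tall jar.

Emit:
{"fn": "apply_moves", "kwargs": {"targets": [0.4, 0, 0, 0, 0.1, 0.4, 0, 0, 0, 0.1, 0.4, 0, 0, 0, 0.1, 0.4, 0, 0, 0, 0.1, 0.4, 0, 0, 0, 0.1, 0.4, 0, 0, 0, 0.1, 0.4, 0, 0, 0, 0.1, 0.4, 0, 0, 0, 0.1, 0.4, 0, 0, 0, 0.1, 0.4, 0, 0, 0, 0.106, 0.4, 0.08, -0.015, 0, 0, 0.4, 0.1, -0.02, 0, 0, 0.4, 0.1, -0.02, 0, 0, 0.4, 0.1, -0.02, 0, 0, 0.4, 0.1, -0.02, 0, 0, 0.4, 0.096, 0, 0, 0, 0.4, 0, 0, 0, 0]}}

```text
clock: 16.2
position: [0.5386, 0.2462, 0.318]
ee_rot: [-2.299, -2.138, 0.003]
force: [-0.8, -0.4, 0.2]
width: 0.602
```

```bash
python3 - <<'E'
from h import *
st=arm.observe();print(np.degrees(yawx(st)),st["position"],st["joints"].round(2),st["width"])
w=Cam("wrist",st);im=eyes.get_image("wrist");cv2.imwrite("pics/w2.png",im[:,:,::-1])
for X in((.5405,.2435,.1),(.464,.2478,.084),(.508,.314,.068)): print(w.proj(X))
print(plan(st,[.5405,.2435,.072]))
E
```

```text
85.8470236029775 [0.53861375 0.24619635 0.31802146] [ 0.04  0.44 -0.83  1.46  0.33  1.38 -0.88] 0.6018661761360802
[277.38911503 178.66194437]
[214.9442823 176.5989175]
[246.3842673  117.58017763]
[-0.00652333  0.0072792   0.615031  ]
```

View pics/w2.png

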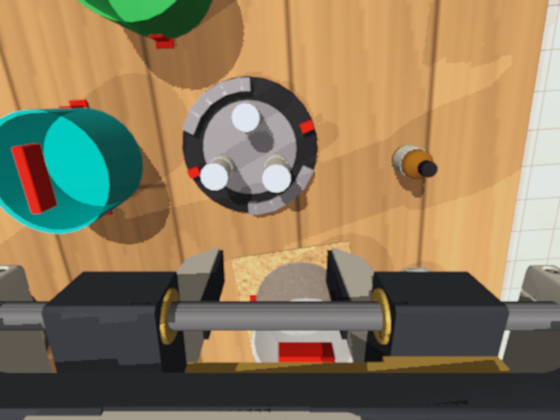

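The projected points (277,179), (215,177) and (246,118) land on the three cap tops. Descending on the tall jar.

Emit:
{"fn": "apply_moves", "kwargs": {"targets": [0.4, -0.006, 0.007, 0.06, 0, 0.4, 0, 0, 0.1, 0, 0.4, 0, 0, 0.1, 0, 0.4, 0, 0, 0.1, 0, 0.4, 0, 0, 0.1, 0, 0.4, 0, 0, 0.08, 0, 0.4, 0, 0, 0.05, 0, 0.4, 0, 0, 0.025, 0, 0.4, 0, 0, 0, 0, 1, 0, 0, 0, 0, 1, 0, 0, 0, 0, 1, 0, 0, 0, 0, 1, 0, 0, 0, 0], "grip_force": 12}}

```text
clock: 17.88
position: [0.5432, 0.2409, 0.0745]
ee_rot: [2.306, 2.133, 0.002]
force: [-1.1, -0.4, 4.8]
width: 0.368
```

Emit:
{"fn": "apply_moves", "kwargs": {"targets": [1, 0, 0, -0.01, 0, 1, 0, 0, -0.04, 0, 1, 0, 0, -0.09, 0, 1, 0, 0, -0.1, 0, 1, 0, 0, -0.1, 0, 1, 0, 0, -0.1, 0, 1, 0, 0, -0.06, 0, 1, 0, 0, 0, 0]}}

```text
clock: 18.88
position: [0.5435, 0.2414, 0.2767]
ee_rot: [2.305, 2.133, 0.006]
force: [-1.0, -0.7, -0.3]
width: 0.367
```

```bash
python3 - <<'E'
from h import *
st=arm.observe();print(np.degrees(yawx(st)),st["position"],st["force"],st["width"])
print(plan(st,[.490,-.278,.274]))
crop(eyes.get_image("side"),230,80,140,140,5,"pics/d8.png")
E
```

```text
85.55019641924864 [0.54346507 0.2414154  0.27666755] [-0.98873491 -0.73016805 -0.33621565] 0.36692727613768683
[-1.30500592 -0.03252535  0.00375416]
```

View pics/d8.png

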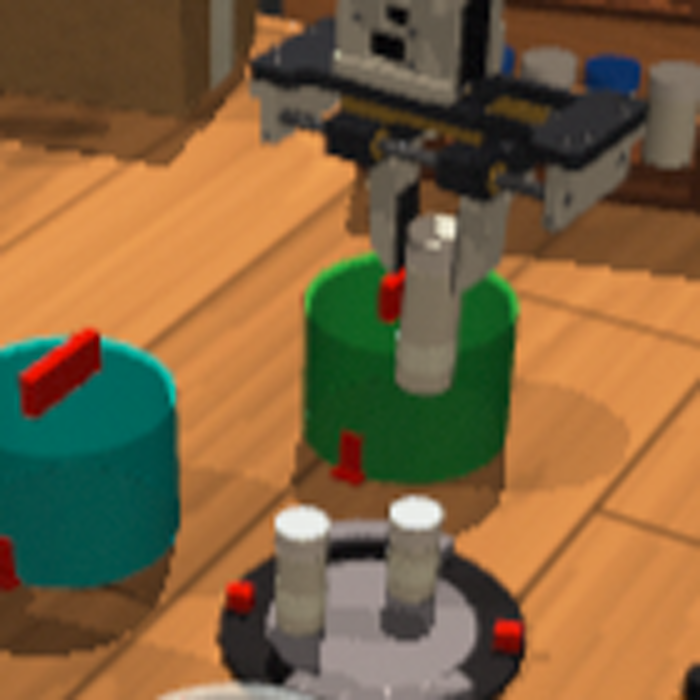

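The tall jar hangs upright in the jaws, and the other two are still standing on the stand.

Emit:
{"fn": "apply_moves", "kwargs": {"targets": [1, -0.03, 0, 0, 0, 1, -0.07, -0.002, 0, 0, 1, -0.1, -0.003, 0, 0, 1, -0.11, -0.003, 0, 0, 1, -0.11, -0.003, 0, 0, 1, -0.11, -0.003, 0, 0, 1, -0.11, -0.003, 0, 0, 1, -0.11, -0.003, 0, 0, 1, -0.11, -0.003, 0, 0, 1, -0.11, -0.003, 0, 0, 1, -0.11, -0.003, 0, 0, 1, -0.1, -0.003, 0, 0, 1, -0.07, -0.003, 0, 0, 1, -0.055, 0, 0, 0, 1, 0, 0, 0, 0]}}

```text
clock: 20.8
position: [0.4874, -0.2806, 0.273]
ee_rot: [-2.308, -2.129, 0.001]
force: [0.1, 0.4, 0.1]
width: 0.369
```

```bash
python3 - <<'E'
from h import *
st=arm.observe();print(np.degrees(yawx(st)),st["position"],st["force"],st["width"],st["joints"].round(2))
print(plan(st,[.490,-.278,.074]))
crop(eyes.get_image("side"),110,200,170,190,4,"pics/d9.png")
crop(eyes.get_image("scene"),140,110,150,110,5,"pics/s9.png")
E
```

```text
85.37340067107064 [ 0.48738883 -0.28060459  0.27301167] [0.13665166 0.43434819 0.06599022] 0.3690270018078478 [ 0.95  0.39 -0.72  1.62  0.27  1.24  0.1 ]
[0.0068475  0.00668967 0.49752253]
```

View pics/d9.png

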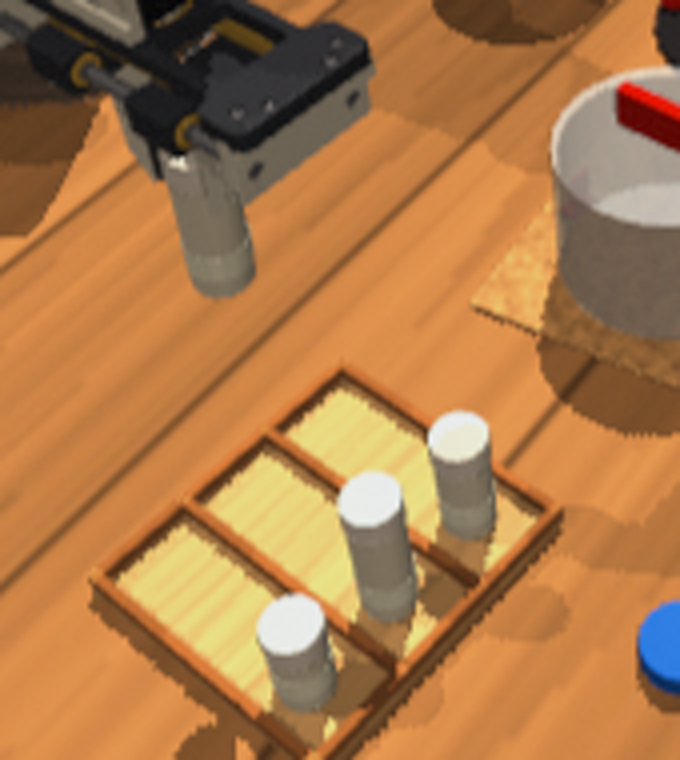

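View pics/s9.png

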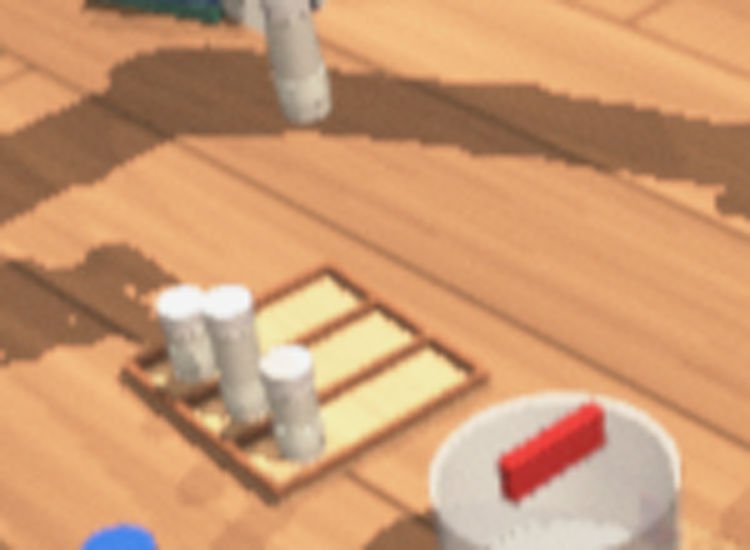

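Emit:
{"fn": "apply_moves", "kwargs": {"targets": [1, 0.007, 0.007, 0.04, 0, 1, 0, 0, 0.08, 0, 1, 0, 0, 0.1, 0, 1, 0, 0, 0.1, 0, 1, 0, 0, 0.08, 0, 1, 0, 0, 0.05, 0, 1, 0, 0, 0.025, 0, 1, 0, 0, 0.015, 0, 1, 0, 0, 0, 0]}}

```text
clock: 22.02
position: [0.4916, -0.2759, 0.078]
ee_rot: [2.306, 2.134, 0.0]
force: [0.8, -0.3, -0.2]
width: 0.365
```

Emit:
{"fn": "apply_moves", "kwargs": {"targets": [1, 0, 0, 0.006, 0, 1, 0, 0, 0.004, 0, 1, 0, 0, 0.003, 0, 1, 0, 0, 0, 0]}}

```text
clock: 22.52
position: [0.4914, -0.2763, 0.0728]
ee_rot: [2.306, 2.133, -0.0]
force: [-0.4, 1.1, -0.6]
width: 0.37
```

Emit:
{"fn": "apply_moves", "kwargs": {"targets": [1, 0, 0, 0.003, 0, 1, 0, 0, 0.002, 0, 1, 0, 0, 0, 0]}}

```text
clock: 22.9
position: [0.4917, -0.2764, 0.0715]
ee_rot: [2.305, 2.133, -0.0]
force: [-1.5, 0.2, 7.4]
width: 0.368
```

Contact at +7.4 N, so the jar is on the tray floor. I open to 55 mm, rise and head for the medium jar.

Emit:
{"fn": "apply_moves", "kwargs": {"targets": [0.4, 0, 0, 0, 0, 0.4, 0, 0, 0, 0, 0.4, 0, 0, 0, 0, 0.4, 0, 0, -0.03, 0, 0.4, 0, 0, -0.07, 0, 0.4, 0, 0, -0.1, 0, 0.4, 0, 0, -0.12, 0, 0.4, 0, 0, -0.12, 0, 0.4, 0, 0, -0.065, 0, 0.4, 0, 0, 0, 0]}}

```text
clock: 24.15
position: [0.4926, -0.2762, 0.2757]
ee_rot: [2.303, 2.131, 0.002]
force: [0.4, -0.4, -0.8]
width: 0.598
```

```bash
python3 - <<'E'
from h import *
st=arm.observe();print(np.degrees(yawx(st)),st["position"],st["width"])
print(plan(st,[.464,.2478,.274]))
crop(eyes.get_image("side"),110,240,170,150,4,"pics/d10.png")
E
```

```text
85.5519473561368 [ 0.49257716 -0.27621161  0.27567891] 0.598466665265895
[ 1.30054820e+00 -1.72833010e-01  9.50705597e-04]
```

View pics/d10.png

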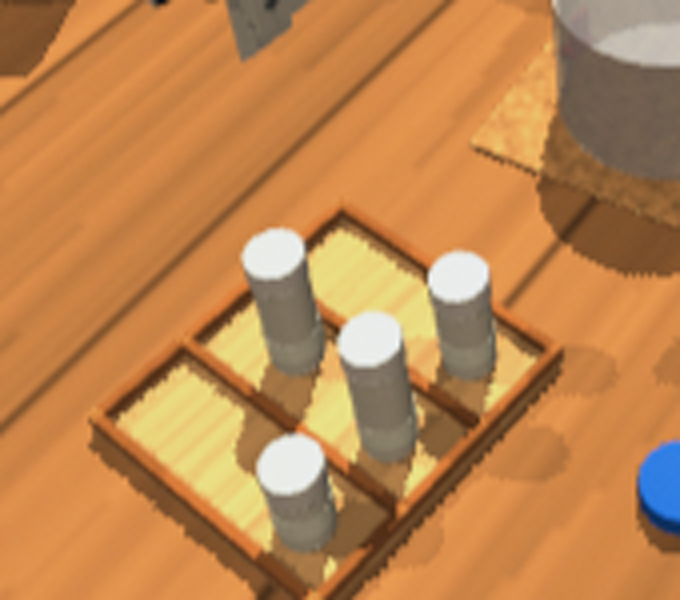

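The tall jar stands upright in the middle row. On to the medium jar.

Emit:
{"fn": "apply_moves", "kwargs": {"targets": [0.4, 0.04, -0.005, 0, 0, 0.4, 0.07, -0.009, 0, 0, 0.4, 0.1, -0.013, 0, 0, 0.4, 0.11, -0.015, 0, 0, 0.4, 0.11, -0.015, 0, 0, 0.4, 0.11, -0.015, 0, 0, 0.4, 0.11, -0.015, 0, 0, 0.4, 0.11, -0.015, 0, 0, 0.4, 0.11, -0.015, 0, 0, 0.4, 0.11, -0.015, 0, 0, 0.4, 0.11, -0.014, 0, 0, 0.4, 0.1, -0.013, 0, 0, 0.4, 0.07, -0.009, 0, 0, 0.4, 0.04, -0.005, 0, 0, 0.4, 0, 0, 0.1, 0, 0.4, 0, 0, 0.1, 0, 0.4, 0, 0, 0.05, 0, 0.4, 0, 0, 0, 0]}}

```text
clock: 26.45
position: [0.4615, 0.2464, 0.171]
ee_rot: [-2.305, -2.133, 0.006]
force: [0.3, -0.7, 0.9]
width: 0.597
```

```bash
python3 - <<'E'
from h import *
st=arm.observe();print(np.degrees(yawx(st)),st["position"],st["width"])
w=Cam("wrist",st);im=eyes.get_image("wrist");cv2.imwrite("pics/w3.png",im[:,:,::-1])
for X in((.464,.2478,.084),(.508,.314,.068)): print(w.proj(X))
print(plan(st,[.464,.2478,.057]))
E
```

```text
85.54600849423682 [0.46149545 0.24644574 0.17101932] 0.5973529691922848
[278.50751057 211.07586234]
[328.72959675 119.64591547]
[0.00452483 0.00693997 0.28501677]
```

View pics/w3.png

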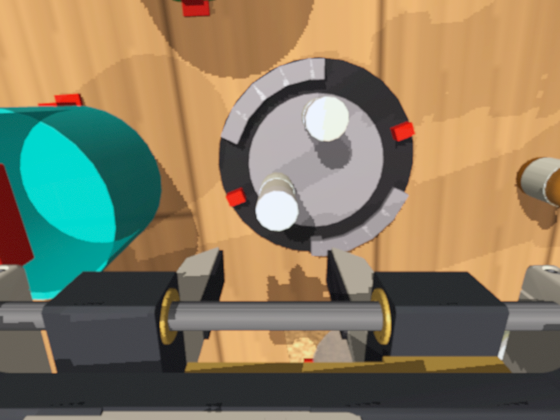

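The medium cap is at (277,210) and the prediction was (278.5,211), which agrees. The jaws are centred on it, so I grasp.

Emit:
{"fn": "apply_moves", "kwargs": {"targets": [0.4, 0.004, 0.006, 0.05, 0, 0.4, 0, 0, 0.09, 0, 0.4, 0, 0, 0.08, 0, 0.4, 0, 0, 0.04, 0, 0.4, 0, 0, 0.022, 0, 0.4, 0, 0, 0, 0, 1, 0, 0, 0, 0, 1, 0, 0, 0, 0, 1, 0, 0, 0, 0, 1, 0, 0, 0, 0]}}

```text
clock: 27.75
position: [0.4656, 0.2493, 0.0604]
ee_rot: [2.306, 2.133, 0.001]
force: [-0.1, 0.1, 3.7]
width: 0.363
```

Emit:
{"fn": "apply_moves", "kwargs": {"targets": [1, 0, 0, -0.01, 0, 1, 0, 0, -0.04, 0, 1, 0, 0, -0.09, 0, 1, 0, 0, -0.11, 0, 1, 0, 0, -0.11, 0, 1, 0, 0, -0.1, 0, 1, 0, 0, -0.07, 0, 1, 0, 0, 0, 0]}}

```text
clock: 28.75
position: [0.4659, 0.2501, 0.2749]
ee_rot: [2.305, 2.133, 0.007]
force: [-0.3, 0.3, -0.5]
width: 0.369
```

```bash
python3 - <<'E'
from h import *
st=arm.observe();print(np.degrees(yawx(st)),st["position"],st["force"],st["width"])
print(plan(st,[.495,-.2175,.27]))
E
```

```text
85.5581807374568 [0.46586671 0.2500542  0.27485305] [-0.29228761  0.25111832 -0.54518517] 0.3687997868562302
[-1.15975959  0.16310392  0.01000071]
```

Emit:
{"fn": "apply_moves", "kwargs": {"targets": [1, -0.03, 0.004, 0, 0, 1, -0.07, 0.01, 0, 0, 1, -0.1, 0.014, 0, 0, 1, -0.11, 0.016, 0, 0, 1, -0.11, 0.016, 0, 0, 1, -0.11, 0.016, 0, 0, 1, -0.11, 0.016, 0, 0, 1, -0.11, 0.016, 0, 0, 1, -0.11, 0.016, 0, 0, 1, -0.11, 0.015, 0, 0, 1, -0.09, 0.012, 0, 0, 1, -0.06, 0.008, 0, 0, 1, -0.04, 0.004, 0, 0, 1, 0, 0, 0, 0]}}

```text
clock: 30.5
position: [0.4935, -0.2197, 0.2711]
ee_rot: [-2.307, -2.13, 0.001]
force: [0.6, 0.8, -0.8]
width: 0.37
```

```bash
python3 - <<'E'
from h import *
st=arm.observe();print(np.degrees(yawx(st)),st["position"],st["force"],st["width"])
print(plan(st,[.495,-.2175,.064]))
crop(eyes.get_image("side"),110,200,170,190,4,"pics/d11.png")
E
```

```text
85.43417616142345 [ 0.49346348 -0.21965644  0.27110808] [ 0.64766307  0.75830395 -0.7573662 ] 0.3700966915198533
[0.0054403  0.00416835 0.51776716]
```

View pics/d11.png

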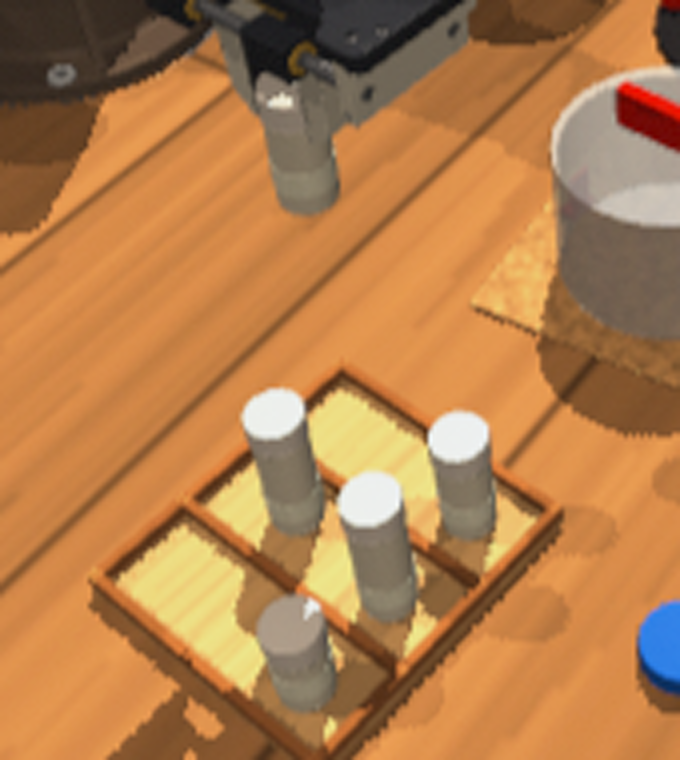

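Emit:
{"fn": "apply_moves", "kwargs": {"targets": [1, 0.005, 0.004, 0.05, 0, 1, 0, 0, 0.08, 0, 1, 0, 0, 0.1, 0, 1, 0, 0, 0.1, 0, 1, 0, 0, 0.09, 0, 1, 0, 0, 0.05, 0, 1, 0, 0, 0.03, 0, 1, 0, 0, 0.015, 0, 1, 0, 0, 0.008, 0, 1, 0, 0, 0, 0]}}

```text
clock: 31.8
position: [0.4963, -0.2168, 0.0632]
ee_rot: [2.306, 2.133, 0.0]
force: [-0.2, 1.2, -0.5]
width: 0.371
```

Emit:
{"fn": "apply_moves", "kwargs": {"targets": [1, 0, 0, 0.005, 0, 1, 0, 0, 0, 0]}}

```text
clock: 32.05
position: [0.4961, -0.2168, 0.0609]
ee_rot: [2.306, 2.133, 0.0]
force: [0.0, 0.6, -0.9]
width: 0.367
```

Emit:
{"fn": "apply_moves", "kwargs": {"targets": [1, 0, 0, 0.004, 0, 1, 0, 0, 0.003, 0, 1, 0, 0, 0.002, 0, 1, 0, 0, 0, 0]}}

```text
clock: 32.55
position: [0.4961, -0.2168, 0.0574]
ee_rot: [2.306, 2.133, -0.0]
force: [-2.0, 0.6, 3.7]
width: 0.369
```

Contact at the expected 0.0574. I release, rise, and travel to the short jar at (0.508, 0.314).

Emit:
{"fn": "apply_moves", "kwargs": {"targets": [0.4, 0, 0, 0, 0, 0.4, 0, 0, 0, 0, 0.4, 0, 0, 0, 0, 0.4, 0, 0, -0.03, 0, 0.4, 0, 0, -0.07, 0, 0.4, 0, 0, -0.1, 0, 0.4, 0, 0, -0.12, 0, 0.4, 0, 0, -0.12, 0, 0.4, 0, 0, -0.1, 0, 0.4, 0, 0, 0, 0]}}

```text
clock: 33.8
position: [0.4978, -0.2166, 0.2771]
ee_rot: [2.302, 2.13, 0.004]
force: [-0.5, -0.1, -0.6]
width: 0.597
```

```bash
python3 - <<'E'
from h import *
st=arm.observe();print(np.degrees(yawx(st)),st["position"],st["width"])
print(plan(st,[.508,.314,.17]))
crop(eyes.get_image("side"),110,240,170,150,4,"pics/d12.png")
E
```

```text
85.56027681366932 [ 0.49781114 -0.21660073  0.27713519] 0.5974818992150813
[ 1.32502287 -0.0789188   0.26472495]
```

View pics/d12.png

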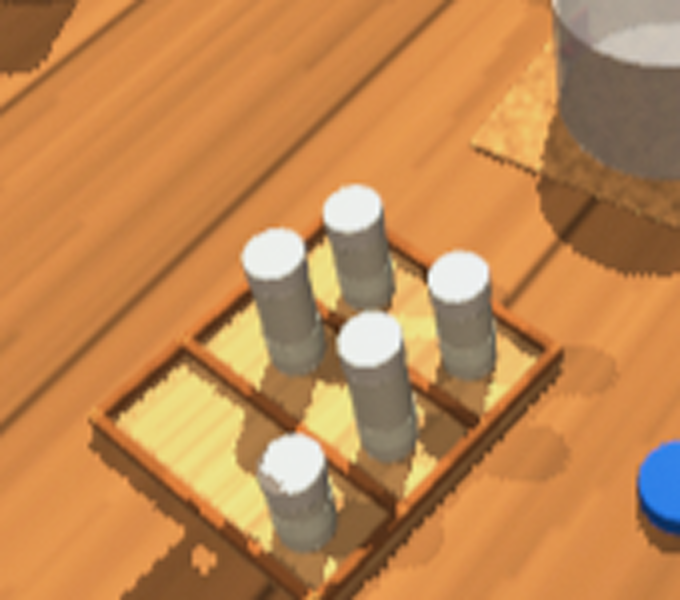

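The medium jar is upright in the +y row. Heading for the short jar.

Emit:
{"fn": "apply_moves", "kwargs": {"targets": [0.4, 0.04, -0.002, 0, 0, 0.4, 0.08, -0.005, 0, 0, 0.4, 0.1, -0.006, 0, 0, 0.4, 0.11, -0.007, 0, 0, 0.4, 0.11, -0.007, 0, 0, 0.4, 0.11, -0.007, 0, 0, 0.4, 0.11, -0.007, 0, 0, 0.4, 0.11, -0.007, 0, 0, 0.4, 0.11, -0.007, 0, 0, 0.4, 0.11, -0.007, 0, 0, 0.4, 0.11, -0.007, 0, 0, 0.4, 0.1, -0.006, 0, 0, 0.4, 0.08, -0.002, 0, 0, 0.4, 0.045, -0.002, 0, 0, 0.4, 0, 0, 0.09, 0, 0.4, 0, 0, 0.1, 0, 0.4, 0, 0, 0.07, 0, 0.4, 0, 0, 0, 0]}}

```text
clock: 36.1
position: [0.5032, 0.3134, 0.1663]
ee_rot: [-2.303, -2.134, 0.009]
force: [0.5, -0.5, 1.0]
width: 0.598
```

```bash
python3 - <<'E'
from h import *
st=arm.observe();print(np.degrees(yawx(st)),st["position"],st["width"])
w=Cam("wrist",st);im=eyes.get_image("wrist");cv2.imwrite("pics/w4.png",im[:,:,::-1])
print(w.proj((.508,.314,.068)))
print(plan(st,[.508,.314,.043]))
E
```

```text
85.63776094730419 [0.50318172 0.31343427 0.16631096] 0.5982452106744691
[281.46245243 207.22740233]
[0.00336701 0.01345639 0.3082039 ]
```

View pics/w4.png

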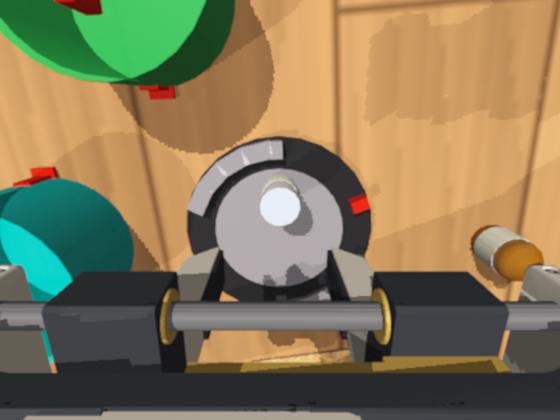

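The short cap is at (280,207) against a prediction of (281.5,207). I grasp it fairly high, to keep the gripper body clear of the tall jars in the tray.

Emit:
{"fn": "apply_moves", "kwargs": {"targets": [0.4, 0.003, 0.012, 0.05, 0, 0.4, 0, 0, 0.09, 0, 0.4, 0, 0, 0.09, 0, 0.4, 0, 0, 0.05, 0, 0.4, 0, 0, 0.024, 0, 0.4, 0, 0, 0, 0, 1, 0, 0, 0, 0, 1, 0, 0, 0, 0, 1, 0, 0, 0, 0, 1, 0, 0, 0, 0]}}

```text
clock: 37.4
position: [0.5108, 0.3152, 0.0481]
ee_rot: [2.306, 2.133, 0.002]
force: [-1.0, 0.4, 4.4]
width: 0.372
```

Emit:
{"fn": "apply_moves", "kwargs": {"targets": [1, 0, 0, -0.01, 0, 1, 0, 0, -0.04, 0, 1, 0, 0, -0.09, 0, 1, 0, 0, -0.12, 0, 1, 0, 0, -0.12, 0, 1, 0, 0, -0.11, 0, 1, 0, 0, -0.08, 0, 1, 0, 0, 0, 0]}}

```text
clock: 38.4
position: [0.5111, 0.3162, 0.2792]
ee_rot: [2.305, 2.133, 0.008]
force: [-0.1, -0.4, -1.5]
width: 0.37
```

```bash
python3 - <<'E'
from h import *
st=arm.observe();print(np.degrees(yawx(st)),st["position"],st["force"],st["width"])
print(plan(st,[.486,-.341,.27]))
crop(eyes.get_image("side"),230,80,140,140,5,"pics/d13.png")
E
```

```text
85.56254647101053 [0.51105804 0.31618517 0.27917922] [-0.13425774 -0.42617576 -1.47782442] 0.37020725015965866
[-1.64295379  0.06459024  0.01758265]
```

View pics/d13.png

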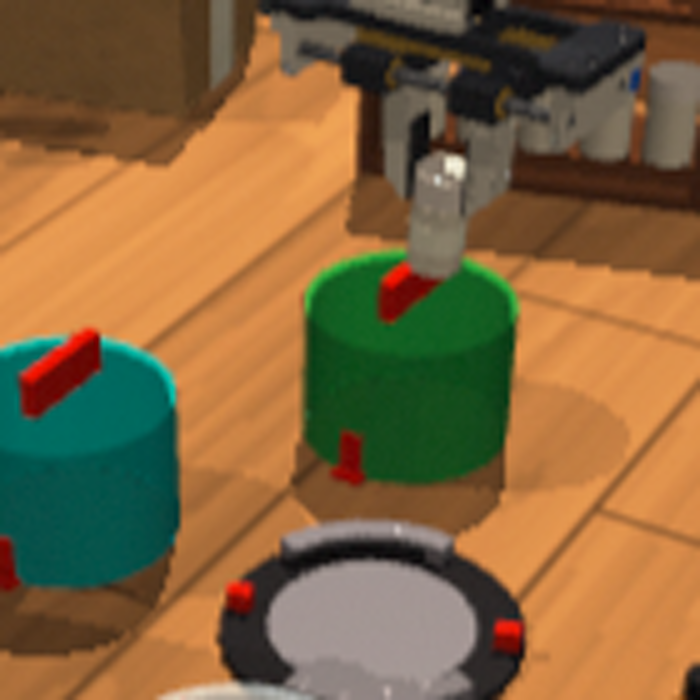

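The short jar is held upright and the stand is empty. Carrying it to the −y row.

Emit:
{"fn": "apply_moves", "kwargs": {"targets": [1, -0.03, 0.001, 0, 0, 1, -0.07, 0.003, 0, 0, 1, -0.1, 0.004, 0, 0, 1, -0.11, 0.004, 0, 0, 1, -0.11, 0.004, 0, 0, 1, -0.11, 0.004, 0, 0, 1, -0.11, 0.004, 0, 0, 1, -0.11, 0.004, 0, 0, 1, -0.11, 0.004, 0, 0, 1, -0.11, 0.004, 0, 0, 1, -0.11, 0.004, 0, 0, 1, -0.11, 0.004, 0, 0, 1, -0.11, 0.004, 0, 0, 1, -0.11, 0.004, 0, 0, 1, -0.1, 0.004, 0, 0, 1, -0.07, 0.004, 0, 0, 1, -0.04, 0.003, 0, 0, 1, -0.02, 0.002, 0, 0, 1, 0, 0, 0, 0]}}

```text
clock: 40.83
position: [0.4855, -0.3406, 0.2753]
ee_rot: [-2.305, -2.133, -0.0]
force: [-0.2, 0.8, -0.8]
width: 0.371
```

```bash
python3 - <<'E'
from h import *
st=arm.observe();print(np.degrees(yawx(st)),st["position"],st["force"],st["width"])
print(plan(st,[.486,-.341,.05]))
E
```

```text
85.5704272594517 [ 0.48548897 -0.34062158  0.27526014] [-0.18713961  0.84333222 -0.80316736] 0.3705020007490728
[-0.00116645  0.00155886  0.56314923]
```

Emit:
{"fn": "apply_moves", "kwargs": {"targets": [1, 0, 0, 0.05, 0, 1, 0, 0, 0.09, 0, 1, 0, 0, 0.1, 0, 1, 0, 0, 0.1, 0, 1, 0, 0, 0.1, 0, 1, 0, 0, 0.06, 0, 1, 0, 0, 0.03, 0, 1, 0, 0, 0.02, 0, 1, 0, 0, 0.01, 0, 1, 0, 0, 0, 0]}}

```text
clock: 42.08
position: [0.4858, -0.3412, 0.052]
ee_rot: [2.306, 2.133, 0.0]
force: [-0.2, 0.2, 0.2]
width: 0.372
```

Emit:
{"fn": "apply_moves", "kwargs": {"targets": [1, 0, 0, 0.005, 0, 1, 0, 0, 0.003, 0, 1, 0, 0, 0, 0]}}

```text
clock: 42.45
position: [0.4855, -0.3412, 0.0484]
ee_rot: [2.306, 2.133, -0.0]
force: [-0.5, -0.3, -0.8]
width: 0.368
```

Emit:
{"fn": "apply_moves", "kwargs": {"targets": [1, 0, 0, 0.004, 0, 1, 0, 0, 0.003, 0, 1, 0, 0, 0.002, 0, 1, 0, 0, 0, 0]}}

```text
clock: 42.95
position: [0.4856, -0.3413, 0.0451]
ee_rot: [2.306, 2.133, -0.0]
force: [-2.4, 1.2, 4.3]
width: 0.371
```

Contact at the expected 0.0451. Releasing and rising.

Emit:
{"fn": "apply_moves", "kwargs": {"targets": [0.4, 0, 0, 0, 0, 0.4, 0, 0, 0, 0, 0.4, 0, 0, 0, 0, 0.4, 0, 0, -0.03, 0, 0.4, 0, 0, -0.07, 0, 0.4, 0, 0, -0.1, 0, 0.4, 0, 0, -0.12, 0, 0.4, 0, 0, -0.12, 0, 0.4, 0, 0, -0.12, 0, 0.4, 0, 0, -0.1, 0, 0.4, 0, 0, 0, 0]}}

```text
clock: 44.32
position: [0.4872, -0.3411, 0.3131]
ee_rot: [2.301, 2.13, 0.003]
force: [-0.1, 0.1, 0.1]
width: 0.6
```

```bash
python3 - <<'E'
from h import *
st=arm.observe();print(st["position"],st["width"],st["force"])
im=eyes.get_image("side");crop(im,110,180,240,210,3,"pics/d14.png")
crop(eyes.get_image("scene"),150,150,150,140,4,"pics/s14.png")
w=Cam("wrist",arm.observe());im=eyes.get_image("wrist");cv2.imwrite("pics/w14.png",im[:,:,::-1])
E
```

```text
[ 0.48719724 -0.34106867  0.31305308] 0.6001488016540473 [-0.07238805  0.1157873   0.12886633]
```

View pics/d14.png

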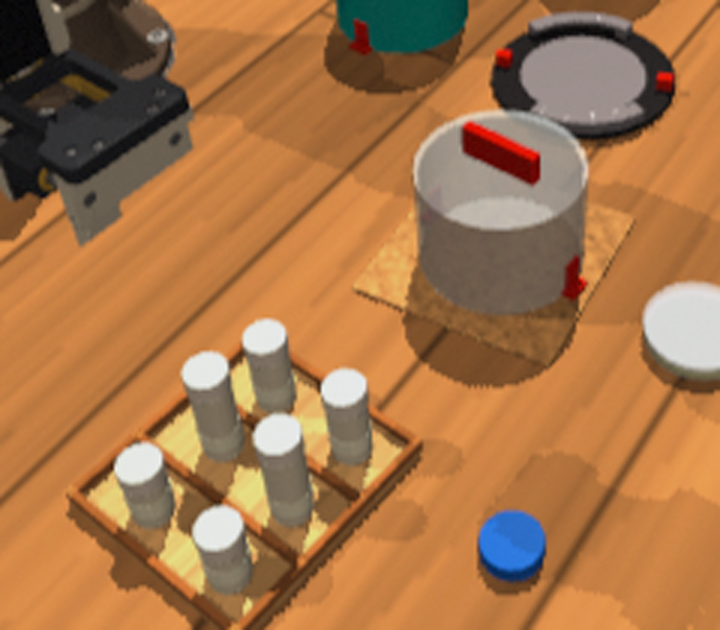

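View pics/s14.png

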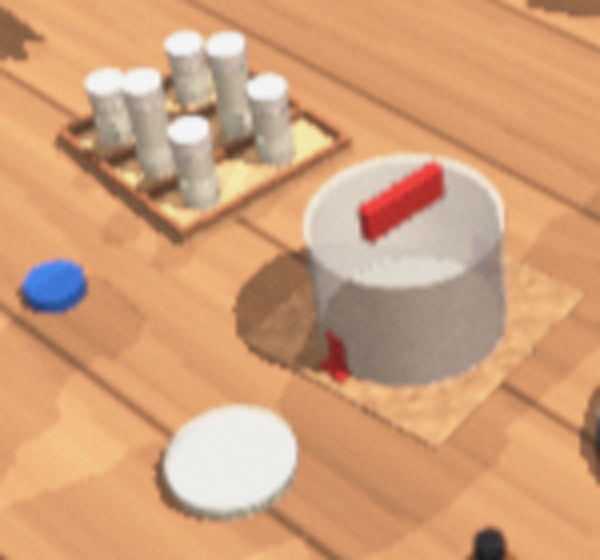

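View pics/w14.png

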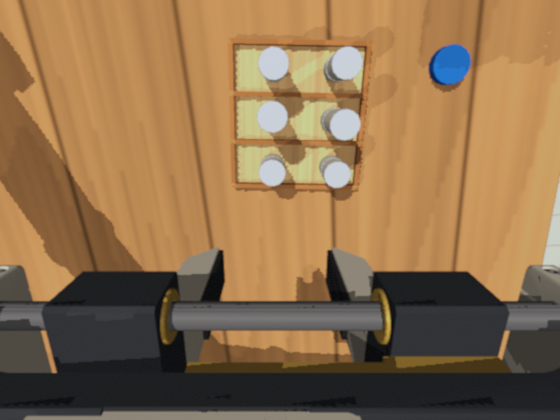

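All six jars stand upright, in matching pairs by row, and the cover stands on the mat. One numeric check of the rows against the tray fences seen by the wrist camera, then I hand in.

```bash
python3 - <<'E'
from h import *
st=arm.observe();w=Cam("wrist",st)
C=[w.plane(p,.015) for p in((233,42),(369,42),(234,190),(359,188))]
P=np.array(C);c=P.mean(0);ux=(P[1]+P[3]-P[0]-P[2])[:2];ux/=np.linalg.norm(ux);uy=np.array([-ux[1],ux[0]])
print("tray",c,np.degrees(np.arctan2(ux[1],ux[0])),np.linalg.norm(P[1]-P[0]),np.linalg.norm(P[2]-P[0]))
for n,p,z in(("med?",(273,63),.081),("tall?",(272,117),.097),("short?",(272,172),.065),("f_",(347,63),.081),("f",(344,125),.097),("f",(337,174),.065)):
    for zz in (.065,.081,.097):
        q=w.plane(p,zz)[:2]-c[:2]; print(n,p,zz,(q@ux).round(4),(q@uy).round(4))
s=Cam("scene");d=Cam("side")
f=lambda x,y:(150+x/4,150+y/4); g=lambda x,y:(110+x/3,180+y/3)
for n,a,b in(("med",f(268,88),g(265,334)),("tall",f(227,45),g(206,369)),("short",f(187,45),g(139,463))):
    X,e=tri([s.ray(a),d.ray(b)]);q=X[:2]-c[:2];print(n,X.round(4),np.round(e,4),"tray xy",(q@ux).round(4),(q@uy).round(4))
E
```

```text
tray [ 0.52081779 -0.28398709  0.015     ] -3.9289604647485517 0.16977735780042263 0.19128713353563584
med? (273, 63) 0.065 -0.0332 0.0661
med? (273, 63) 0.081 -0.0332 0.0645
med? (273, 63) 0.097 -0.0331 0.063
tall? (272, 117) 0.065 -0.035 0.0072
tall? (272, 117) 0.081 -0.0349 0.008
tall? (272, 117) 0.097 -0.0347 0.0087
short? (272, 172) 0.065 -0.0358 -0.0592
short? (272, 172) 0.081 -0.0356 -0.0558
short? (272, 172) 0.097 -0.0354 -0.0524
f_ (347, 63) 0.065 0.0504 0.0654
f_ (347, 63) 0.081 0.0472 0.0638
f_ (347, 63) 0.097 0.0439 0.0623
f (344, 125) 0.065 0.051 -0.0028
f (344, 125) 0.081 0.0477 -0.0016
f (344, 125) 0.097 0.0444 -0.0004
f (337, 174) 0.065 0.0456 -0.0624
f (337, 174) 0.081 0.0426 -0.0589
f (337, 174) 0.097 0.0395 -0.0553
med [ 0.4936 -0.216   0.0791] [0.0005 0.0005] tray xy -0.0318 0.0659
tall [ 0.4877 -0.2716  0.0946] [0. 0.] tray xy -0.0339 0.01
short [ 0.4807 -0.3408  0.0604] [0. 0.] tray xy -0.0362 -0.0595
```

```bash
python3 -c "
from cell import arm
print(arm.observe()['clock']);print(arm.sign_off())"
```

```text
44.475
the job is handed in; nothing more can be done
None
```

I handed the job in at 44.5 s, and my last checks found everything where it should be; the system gives no verdict.

**What I did:** I turned the clear cover about 53° anticlockwise, lifted it off freely and set it down upright on the mat. I then moved the tall, medium and short jars to the middle, +y and −y tray rows, beside the jars of the same height. I lowered each jar until the force showed it on the tray floor, then released it.

**Last checks:**

| Jar | Tray x (mm) | Tray y (mm) | Off row centre line (mm) |
|---|---|---|---|
| medium | −32 | +66 | 4 |
| tall | −34 | +10 | 10 |
| short | −36 | −60 | 2.5 |

- **Jars:** All three are within the 20 mm row limit. The pictures show all six tray jars upright.
- **Cover and bystanders:** The cover stands in the middle of the mat, going by the arm's position when I released it. The dish and blue cap look unmoved, but I didn't measure them. I didn't check the bottle after the last jar.
- **Disagreements:**
  - Heights from the two fixed cameras read 2–5 mm low.
  - The wrist picture put the tray centre about 5 mm from my earlier estimate and measured the tray 170 mm long instead of 180 mm. That may be why the tall jar reads 10 mm off its row's centre line; the arm's position at release put it at about 2 mm.

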